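# Clamp a lens barrel in a V-block and hold it

### The arm

A 7-joint arm with a two-finger parallel gripper is mounted at the origin on the work surface. World frame = base frame: x ahead of the robot, y to its left, z up, the work surface at z = 0. Lengths are in m, angles in rad, forces in N, time in s.
With the tool pointing down it reaches from about 0.4 to 0.875 m from the base axis. Payload 4.4 kg.
Tool frame: the origin (TCP) lies midway between the tips of the shut fingers; the grasp point (between the pads) lies 19 mm behind it (arm.grasp_offset is the distance from the TCP to the grasp point, in m); z points along the fingers, y is the line along which they close (so a half turn about z gives the same grasp; the last joint's range is limited). The gripper opens to 85 mm and grips with 20 to 120 N. Pads are 22 mm wide; open, the fingers measure 114 mm over their backs; the gripper's body (76 mm by 85 mm) begins 54 mm behind the grasp point. The pads swing forward as they close: fully open they stand 13 mm farther back than shut.
Start: joints at [1.094, 0.628, 0.038, 1.517, -0.027, 0.996, -0.02], TCP at [0.26, -0.596, 0.231] pointing down, gripper open.
Joint ranges: [-3.06, 3.06], [-0.37, 2.12], [-1.25, 1.32], [0.18, 2.47], [-1.1, 4.24], [0.23, 1.98], [-2.94, 2.94]. Speed limits (rad/s): [2.57, 2.57, 3.14, 3.14, 3.14, 3.14, 3.14].

### API

Orientations are given as [roll, pitch, yaw] about the fixed x, y, z axes, in that order (R = Rz(yaw) Ry(pitch) Rx(roll)).
In Python, from plant import arm gives the robot as it stands.
- The arm moves only by the tool step_arm, never from a script. Its argument "plan" is text: rows parted by semicolons, each of 7 numbers parted by spaces: the gripper command: -1 is fully open, 1 is shut, values between are in proportion, then the shift along the tool's x, y, z in cm, then the turn, a rotation vector about the tool's x, y, z in degrees. In form: grip dx dy dz wx wy wz; .... A call has 1 to 5 rows; each row is the pose to reach, as a shift and turn from the pose commanded when the call began, along the tool's axes at that moment; what a row does not reach only later rows make up. A row lasts 1/8 s, in which the tool goes at most 62.5 mm and 10.7 degrees, less where a joint would pass 70% of its speed; a pose out of reach is approached as far as the arm can. A call with a gripper value outside its range is refused whole. The fingers move at their own pace and stop on an object; "grip_force" is the grip in N (left out, the last holds). Time passes only in rows, so rows that repeat a pose let the fingers close. It gives the time, the measured TCP pose, the force, the opening and the grip force at its end, in the units of the state.
- arm.read_state(): the state, without advancing time (a new reading comes with each control period).
- arm.camera(name): name is "side" or "top" or "wrist"; returns a dict with "frame" (420x560x3 uint8, red, green, blue), "depth" (420x560 float32, m along the optical axis (not along the pixel's ray), 0 where there is no reading), "fx", "fy", "cx", "cy" (pixels), "view" (4x4, takes a point from world to camera coordinates). Camera axes: x right, y down, z forward; pixel columns grow to the right and rows downward; lengths in m; the calibration is good to about 2 mm. A picture is of the moment at which its call begins.
- arm.hand_in(): hands the job in; it is judged then, once.
Trained networks look in a picture, given as the dict that the camera call returned (one of the last four; its "shot" number tells which), for a name from the list of things; names that differ only in an ending like _2 or _b are one class to them, and where a whole thing is asked for, a point or a joint stands for the part that bears it (a point fixed in the world has none). Each returns a list of dicts, best first, with "score" (0 to 1); they miss things now and then, are a little off and sometimes report something else, mostly with a low value. They report only what shows in the picture. A call takes as long as a camera call. They do not tell look-alikes from the thing itself.
- arm.trace(name, picture): "pixels" (420x560 bool, what is visible of it) and "at" ([column, row] in pixels, amid what is visible of it).
- arm.tip_of(name, picture): "at" ([column, row] in pixels: a listed point, or the origin of a listed thing).
The state is a dict: "time_s": time; "qpos": joint angles; "qd": joint speeds; "effort": joint torques, N m; "tool_pos": TCP position; "tool_rot": TCP orientation; "ft_force": force on the tool from outside, world axes, zero at the start; "moment": the same for the moment, N m; "grip_width": finger opening in m; "grasp_force": force on a finger pad.
Only numpy, scipy, OpenCV 4.12 (cv2) and the standard library are available. Lean on these libraries where they do the work, as an engineer would, in place of code of your own. Each camera call takes 0.05 s, during which the arm holds its last target. There are 200 camera calls.

### The job

Take the black lens barrel with the yellow band from the rest and lay it gently into the V of the V-block fixture, centred along the groove, without dropping it, while the clamp is still up. Let go of it, then swing the red clamp arm down by its handle until it is level, so that its sprung foot presses the barrel onto both faces of the V. Finish while still holding the clamp down like that, and leave everything else on the desk where it is.

Things in the scene. Friction and masses are not known exactly. Their poses are not given: they have to be found in the camera images.
- barrel: the lens barrel to load: black cylinder 34 mm in diameter, 110 mm long, with a yellow band (12 mm wide, centred 34 mm from the middle towards +y) and glass at both ends, 0.1 to 0.25 kg. Origin at its middle, on its axis; its y runs along the axis. It lies level in one of the two places of the rest, its axis 34.5 mm above the desk, and can be gripped across its middle from above.
- rest: grey low rest, 150 mm (x) by 116 mm (y), fixed to the desk, with two places 90 mm apart in x (at x = -45 and +45 mm); each is a pair of 8 mm steel rods along y, 20 mm apart, tops 20 mm above the desk, base plate 4 mm thick. The black and the silver barrel lie one in each, either way. Origin at the centre of its underside.
- vblock: aluminium V-block fixture, fixed to the desk. Origin on the desk under the middle of the V; its y runs along the V groove, z up. Base plate 12 mm thick, 80 mm wide (x), from y = -112 to +64 mm. The 90 degree V stands on two pairs of steel supports, at y = -50 to -28 and +28 to +50 mm, up to 46 mm high; the 56 mm between them is free for fingers down to the base plate. A clamp post (two cheeks, 32 mm wide over both, 24 mm along y, 108 mm high) stands at y = -85 mm.
- seat (a point): middle of the barrel's axis when it is properly seated in the V: 50 mm above the desk, on the V's centre plane, midway between the supports; axes as the V-block's
- v_near: the V's two steel faces on the V-block's -x side (one contact line); origin at the V-block's origin
- v_far: the V's two steel faces on the V-block's +x side (the other contact line); origin at the V-block's origin
- clamp (a joint): angle of the red clamp arm: 0 = level over the V, lying along the V-block's +y; grows as it lifts, pi/2 = straight up (starts at 1.5 to 1.8, its handle then reaching 250 mm above the desk: pass well clear of it). It has a stop at -0.03 (slightly below level) and at 2.0. The hinge is slightly stiff, so the arm stays where it is left while up; about 0.5 N at the handle moves it. It does not latch: once down on a barrel, the spring foot lifts it a little when let go.
- clamp_hinge (a point): hinge axis of the clamp arm, along the V-block's x, 95 mm above the desk, at y = -85 mm of the V-block
- clamp_handle (a point): centre of the clamp arm's black cross-bar handle: a round bar 12 mm in diameter, 80 mm long, parallel to the V-block's x, 145 mm from the hinge axis at the arm's end (arm 12 mm square). It can be pushed with closed fingers or pinched. With the arm level it is 95 mm above the desk, 60 mm beyond the seat towards the V-block's +y. Its axes turn with the arm, y along the arm away from the hinge.
- clamp_foot: rubber foot, 20 x 16 mm, on a spring plunger under the clamp arm, 85 mm from the hinge, so over the seat when the arm is down. It meets a seated barrel when the arm is about 0.10 rad above level; the spring (about 0.9 N per mm) then presses with about 9 N at level, which takes about 5 to 6 N at the handle. Origin at the centre of its underside.
- silver_barrel: the plain silver barrel (leave it in the rest): same size and build as the black one, bare aluminium, no band; origin and axis likewise
- petri: closed glass dish, 56 mm across, 14 mm high, bystander; origin at the centre of its underside
- jar: small sample jar with red cap, 48 mm across, 65 mm high, bystander; origin at the centre of its underside
- mug: white mug, 76 mm across, 90 mm high, bystander; origin at the centre of its underside
- driver: screwdriver lying on the desk, bystander; its shaft runs along its x
- lens_cap: loose black lens cap, 44 mm across, 10 mm high, bystander; origin at the centre of its underside
Mind the look-alikes: they are no part of the job. Of the things shaped like the vblock, the aluminium one is meant.

How it is judged:
By the outcome, as a careful person would: the job done as asked, in the order asked, and still so for the second after the job is handed in, while the arm keeps its last pose, push and grip.
It also fails if it takes over 58 s, if anything falls off the work surface, if the arm or the gripper's body presses on something with over 40 N, if the wrist force passes 120 N, or if a joint passes its speed limit or range.

## Working session

There is one attempt and no reset: what is moved stays moved. The work goes in short steps, Python scripts to look and compute and a tool call to move; the robot and the scene stay as the last step left them, time stands still between calls to the robot, and variables do not carry over. Pictures are saved under pics/ and viewed, at most 10 in all, crops included, and the job is handed in when it is done.

Besides the shell and the picture viewer there is one more tool, called after "Request:" as name(argument=value, ...), one argument or row to a line, values as JSON. step_arm: Moves the arm, as the interface text tells. Its arguments: {"type":"object","properties":{"plan":{"type":"string"},"grip_force":{"type":"number"}},"required":["plan"]}

```bash
mkdir -p pics; cat > h.py <<'E'
import numpy as np, cv2
from plant import arm
def save(n,p): cv2.imwrite(f'pics/{n}.png',cv2.cvtColor(p,cv2.COLOR_RGB2BGR))
def world(c,uv,z=None,d=None):
    V=np.linalg.inv(c['view']); r=np.array([(uv[0]-c['cx'])/c['fx'],(uv[1]-c['cy'])/c['fy'],1.])
    o=V[:3,3]; w=V[:3,:3]@r
    s=(z-o[2])/w[2] if z is not None else d
    return o+s*w
def cloud(c,m):
    r,cc=np.nonzero(m&(c['depth']>0)); d=c['depth'][r,cc]
    P=np.c_[(cc-c['cx'])/c['fx']*d,(r-c['cy'])/c['fy']*d,d,np.ones(len(d))]
    return (P@np.linalg.inv(c['view']).T)[:,:3]
E
python3 - <<'E'
from h import *
np.set_printoptions(precision=3,suppress=True)
t=arm.camera('top');s=arm.camera('side')
save('top',t['frame']);save('side',s['frame'])
print(np.linalg.inv(t['view'])[:3,3],np.linalg.inv(s['view'])[:3,3])
for n in ['barrel','silver_barrel','rest','vblock','clamp_handle','clamp_hinge','seat','mug','jar','petri','driver','lens_cap']:
  for nm,c in(('top',t),('side',s)):
    for k in arm.trace(n,c)[:3]:
        P=cloud(c,k['pixels']); print(n,nm,'trace',round(k['score'],2),np.round(k['at']),np.median(P,0) if len(P) else '',P.max(0)[2] if len(P) else '')
    for k in arm.tip_of(n,c)[:2]: print('   tip',nm,round(k['score'],2),np.round(k['at'],1))
print(arm.read_state())
E
```

```text
[ 0.385 -0.02   1.107] [-0.231  0.66   1.306]
barrel top trace 0.82 [202. 239.] [0.466 0.208 0.047] 0.05447803841267085
   tip top 0.91 [200.8 237. ]
barrel side trace 0.67 [232. 260.] [0.458 0.207 0.046] 0.05720619878008493
   tip side 0.8 [228.5 262.9]
   tip side 0.73 [335.9 163.7]
silver_barrel top trace 0.96 [207. 198.] [0.553 0.187 0.047] 0.05475761681863012
silver_barrel top trace 0.16 [198. 236.] [0.466 0.204 0.047] 0.05447803841267085
   tip top 0.62 [206.9 196.5]
silver_barrel side trace 0.85 [220. 237.] [0.545 0.188 0.046] 0.05668510744936861
   tip side 0.74 [221.9 237.7]
   tip side 0.47 [315.8 187.4]
rest top trace 0.93 [209. 218.] [0.51  0.192 0.003] 0.04034193408244802
   tip top 0.88 [206.3 219. ]
   tip top 0.58 [198.8 235. ]
rest side trace 0.79 [226. 255.] [0.509 0.203 0.004] 0.050926936491294095
   tip side 0.82 [225.3 254.8]
vblock top trace 0.91 [354. 154.] [ 0.668 -0.166  0.013] 0.11357219713819255
vblock top trace 0.83 [367. 224.] [ 0.489 -0.192  0.012] 0.24666029416951885
vblock top trace 0.8 [355. 304.] [ 0.314 -0.156  0.013] 0.11380581429330505
   tip top 
[... 3250 characters left out ...]
53049019
lens_cap top trace 0.49 [362. 234.] [ 0.473 -0.181  0.036] 0.04563257010540833
   tip top 0.71 [445.8 183.8]
lens_cap side trace 0.45 [232. 262.] [0.458 0.209 0.047] 0.05720619878008493
   tip side 0.58 [341.8 141.7]
{'time_s': 2.5, 'qpos': array([ 1.094,  0.628,  0.038,  1.517, -0.027,  0.996, -0.02 ]), 'qd': array([ 0.001,  0.   , -0.001, -0.001, -0.001, -0.   , -0.001]), 'effort': array([  0.   , -56.326,   1.226, -19.378,   0.011,   0.002,  -0.   ]), 'tool_pos': array([ 0.26 , -0.596,  0.231]), 'tool_rot': array([ 3.142, -0.   ,  0.411]), 'ft_force': array([-0.1  , -0.48 , -0.073]), 'moment': array([-0.03 , -0.033, -0.047]), 'grasp_force': 0.0, 'grip_width': 0.08523622624224206}
```

```bash
python3 - <<'E'
import cv2
a=cv2.imread('pics/top.png')[90:370,130:510]
cv2.imwrite('pics/topc.png',cv2.resize(a,None,fx=2.1,fy=2.1,interpolation=cv2.INTER_CUBIC))
E
```

```text
(no output)
```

View pics/topc.png

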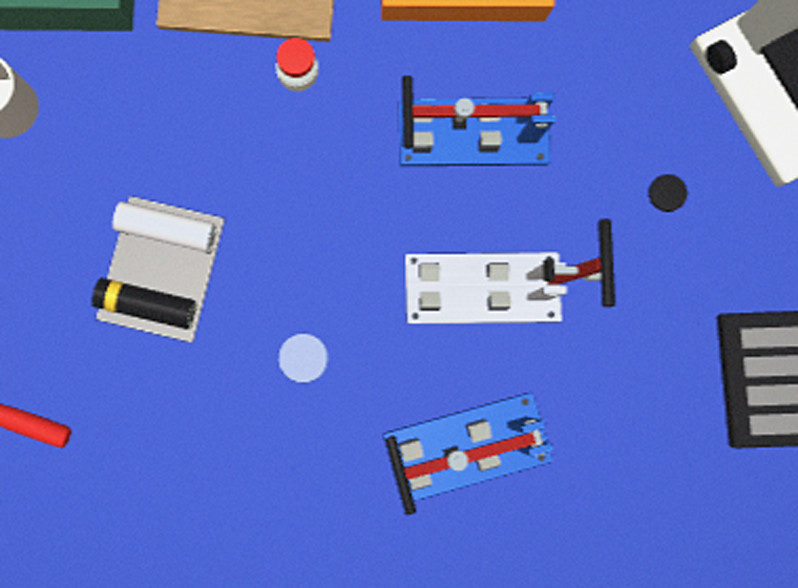

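View pics/side.png

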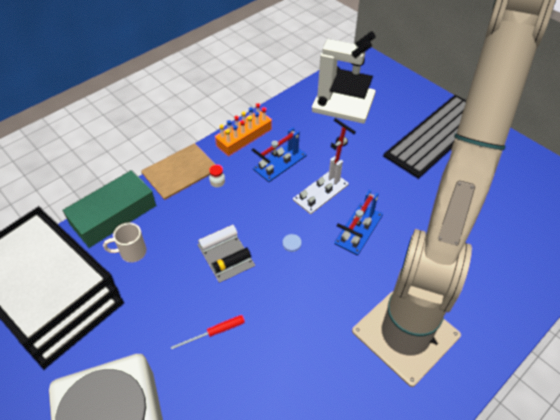

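The images show three clamp fixtures (top-picture pixels): blue ones at (355,154) and (355,304) with their clamps down, and a bare aluminium/silver one at (354,227) with its clamp up. The silver one is meant. The black barrel with the yellow band is at (201,238), and the silver barrel at (207,197) stays in the rest.

```bash
python3 - <<'E'
from h import *
np.set_printoptions(precision=4,suppress=True)
t=arm.camera('top');s=arm.camera('side')
def rect(P):
    (c,sz,a)=cv2.minAreaRect((P[:,:2]*1000).astype(np.float32)); return np.round(c,1),np.round(sz,1),round(a,1)
for nm,c in(('top',t),('side',s)):
    k=arm.trace('barrel',c)[0]; P=cloud(c,k['pixels']); print(nm,'barrel',k['score'],k['at'],rect(P[P[:,2]>.035]),P[:,2].max())
    Q=P[P[:,2]>.035]; w,v=np.linalg.eigh(np.cov(Q[:,:2].T)); print(' axis yaw',np.degrees(np.arctan2(-v[0,1]*np.sign(v[1,1]),abs(v[1,1]))))
    for k in arm.trace('vblock',c):
        P=cloud(c,k['pixels'])
        if abs(np.median(P[:,0])-.487)>.05: continue
        B=P[(P[:,2]>.007)&(P[:,2]<.018)]; print(nm,'plate',len(B),rect(B))
        F=P[(P[:,2]>.035)&(P[:,2]<.055)&(P[:,1]>-.22)]; print(' V supports',rect(F),F[:,2].max())
    for k in arm.trace('clamp_handle',c):
        P=cloud(c,k['pixels'])
        if abs(np.median(P[:,0])-.487)>.05: continue
        H=P[P[:,2]>.22]; print(' handle',H.mean(0),H.min(0),H.max(0),rect(H))
E
```

```text
top barrel 0.78 [200.6, 236.2] (array([466.9, 208.1]), array([111.5,  33.7]), 76.8) 0.056235300492764484
 axis yaw -12.688835626563984
top plate 1765 (array([ 491.8, -177.4]), array([ 80.4, 176.2]), 0.8)
 V supports (array([ 491.1, -153.4]), array([49.9, 99.4]), 0.5) 0.04635427631435207
 handle [ 0.4954 -0.2554  0.2411] [ 0.4557 -0.2624  0.2201] [ 0.533  -0.2478  0.2467] (array([ 494.3, -255.2]), array([14.3, 77.3]), 87.8)
side barrel 0.73 [231.4, 260.3] (array([461. , 206.2]), array([110.2,  34.4]), 77.0) 0.0591021713526394
 axis yaw -12.900093961528054
side plate 697 (array([ 511. , -256.9]), array([120. , 350.5]), 17.2)
 V supports (array([ 484.1, -154.5]), array([ 53.2, 102.3]), 2.9) 0.05142335691088773
 handle [ 0.4867 -0.2572  0.2396] [ 0.4506 -0.2647  0.2209] [ 0.5269 -0.2502  0.2485] (array([ 488.9, -257. ]), array([13.7, 76.1]), 87.3)
```

```bash
cat > go.py <<'E'
from h import *
from scipy.spatial.transform import Rotation as R
def go(*wps):
    "waypoints (x,y,z of TCP, yaw deg), tool down: shift cm and turn deg in tool axes from now"
    s=arm.read_state(); R0=R.from_euler('xyz',s['tool_rot'])
    print('t',round(s['time_s'],2),'pos',np.round(s['tool_pos'],4),'rot',np.round(np.degrees(s['tool_rot']),2),'F',np.round(s['ft_force'],1),'w',round(s['grip_width'],4),'q7',round(s['qpos'][6],2))
    for w in wps:
        print(np.round(R0.inv().apply(np.array(w[:3])-s['tool_pos'])*100,2),np.round((R0.inv()*R.from_euler('xyz',[180,0,w[3]],degrees=True)).as_rotvec(degrees=True),1))
E
python3 - <<'E'
from go import *
go((.34,-.32,.31,50),(.42,-.05,.31,77),(.465,.207,.20,77.1))
E
```

```text
t 2.9 pos [ 0.2596 -0.5959  0.2313] rot [180.     0.    23.54] F [ 0.1  0.4 -0.8] w 0.0853 q7 -0.02
[ 18.39 -22.09  -7.87] [  0.    0.  -26.5]
[ 36.51 -43.65  -7.87] [  0.    0.  -53.5]
[ 50.9  -65.41   3.13] [  0.    0.  -53.6]
```

Request:
step_arm(
  plan="-1 18.4 -22 -8 0 0 -26; -1 18.4 -22 -8 0 0 -26; -1 18.4 -22 -8 0 0 -26; -1 18.4 -22 -8 0 0 -26; -1 18.4 -22 -8 0 0 -26",
)

```text
time_s: 3.52
tool_pos: [0.3412, -0.3183, 0.3123]
tool_rot: [3.14, -0.0, 0.866]
ft_force: [0.5, 0.1, 0.1]
grip_width: 0.0852
grasp_force: 0.0
```

```bash
python3 - <<'E'
from go import *
go((.42,-.05,.31,77),(.465,.207,.20,77.1))
E
```

```text
t 3.52 pos [ 0.3412 -0.3183  0.3123] rot [ 1.7993e+02 -3.0000e-02  4.9630e+01] F [0.5 0.1 0.1] w 0.0852 q7 -0.06
[ 25.55 -11.38   0.23] [  0.1  -0.  -27.4]
[ 48.04 -24.61  11.22] [  0.1  -0.  -27.5]
```

Request:
step_arm(
  plan="-1 25.5 -11.4 0 0 0 -27.5; -1 25.5 -11.4 0 0 0 -27.5; -1 25.5 -11.4 0 0 0 -27.5; -1 25.5 -11.4 0 0 0 -27.5; -1 48 -24.6 11 0 0 -27.5",
)

```text
time_s: 4.15
tool_pos: [0.4239, -0.0215, 0.2904]
tool_rot: [3.136, -0.001, 1.344]
ft_force: [0.8, -0.1, -0.4]
grip_width: 0.0857
grasp_force: 0.0
```

```bash
python3 - <<'E'
from go import *
go((.465,.207,.20,77.1))
E
```

```text
t 4.15 pos [ 0.4239 -0.0215  0.2904] rot [ 1.7968e+02 -6.0000e-02  7.7020e+01] F [ 0.8 -0.1 -0.4] w 0.0857 q7 -0.39
[23.18 -1.18  9.06] [ 0.3 -0.1 -0.1]
```

Request:
step_arm(
  plan="-1 23.2 -1.2 9 0 0 0; -1 23.2 -1.2 9 0 0 0; -1 23.2 -1.2 9 0 0 0; -1 23.2 -1.2 9 0 0 0; -1 23.2 -1.2 9 0 0 0",
)

```text
time_s: 4.78
tool_pos: [0.461, 0.2109, 0.1979]
tool_rot: [-3.139, -0.002, 1.353]
ft_force: [-0.2, -0.9, -0.3]
grip_width: 0.0856
grasp_force: 0.0
```

```bash
python3 - <<'E'
from go import *
c=arm.camera('wrist'); save('w1',c['frame'])
print('cam',np.round(np.linalg.inv(c['view']),3).tolist())
for k in arm.trace('barrel',c):
    P=cloud(c,k['pixels']); P=P[P[:,2]>.03]
    r,_=cv2.minAreaRect((P[:,:2]*1000).astype(np.float32)),0
    print(k['score'],k['at'],np.round(r[0],1),np.round(r[1],1),round(r[2],1),P[:,2].max())
for k in arm.tip_of('barrel',c): print('tip',k,world(c,k['at'],z=.0345))
go((.465,.207,.0155,77.1))
E
```

```text
cam [[0.976, -0.206, -0.069, 0.478], [-0.217, -0.928, -0.302, 0.289], [-0.002, 0.309, -0.951, 0.342], [0.0, 0.0, 0.0, 1.0]]
0.92 [277.5, 187.7] [465.9 206.7] [111.3  33.9] 77.6 0.05528954253338786
tip {'at': [279.6, 191.0], 'score': 0.93} [0.46669738 0.20535712 0.0345    ]
t 4.92 pos [0.4621 0.2043 0.1992] rot [1.8e+02 6.0e-02 7.7e+01] F [-0.6  0.4  0.3] w 0.0854 q7 -0.98
[ 0.34  0.22 18.37] [ 0.   0.1 -0.1]
```

View pics/w1.png

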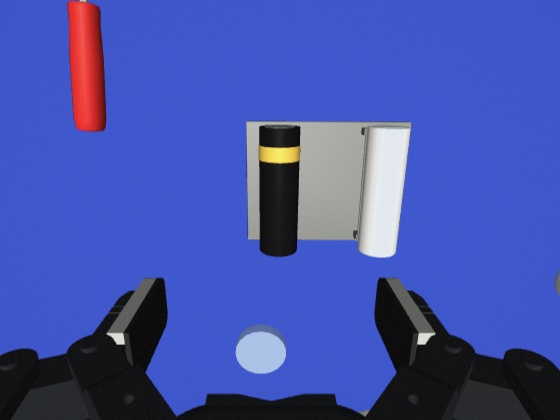

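The wrist view shows the black barrel with the yellow band at about (279,190) and the silver one at (385,190), so I go down on the black one.

Request:
step_arm(
  plan="-1 0.3 0.3 6 0 0 0; -1 0.3 0.3 11 0 0 0; -1 0.3 0.3 15 0 0 0; -1 0.3 0.3 17.5 0 0 0; -1 0.3 0.3 18.3 0 0 0",
)

```text
time_s: 5.55
tool_pos: [0.4658, 0.2054, 0.0156]
tool_rot: [-3.141, 0.002, 1.342]
ft_force: [-0.6, -0.7, 0.6]
grip_width: 0.0855
grasp_force: 0.0
```

Request:
step_arm(
  plan="1 0 0 0 0 0 0; 1 0 0 0 0 0 0; 1 0 0 0 0 0 0; 1 0 0 0 0 0 0; 1 0 0 0 0 0 0",
  grip_force=30,
)

```text
time_s: 6.18
tool_pos: [0.4672, 0.2077, 0.0175]
tool_rot: [3.139, -0.001, 1.344]
ft_force: [0.3, -1.4, 7.2]
grip_width: 0.0329
grasp_force: 30.2
```

```bash
python3 - <<'E'
from go import *
go((.466,.2065,.0155,77.5))
E
```

```text
t 6.17 pos [0.4672 0.2077 0.0175] rot [ 1.7984e+02 -8.0000e-02  7.7010e+01] F [ 0.3 -1.4  7.2] w 0.0329 q7 -1.15
[-0.14 -0.09  0.19] [ 0.2 -0.1 -0.5]
```

Request:
step_arm(
  plan="1 0 0 -0.3 0 0 0; 1 0 0 -1 0 0 0; 1 0 0 -3 0 0 0; 1 0 0 -5 0 0 0; 1 0 0 -5 0 0 0",
  grip_force=45,
)

```text
time_s: 6.8
tool_pos: [0.4665, 0.208, 0.0674]
tool_rot: [3.14, -0.002, 1.344]
ft_force: [-1.0, -0.1, -2.3]
grip_width: 0.0324
grasp_force: 44.9
```

```bash
python3 - <<'E'
from go import *
c=arm.camera('wrist'); save('w2',c['frame'])
for k in arm.trace('barrel',c)[:2]:
    P=cloud(c,k['pixels']); 
    r=cv2.minAreaRect((P[:,:2]*1000).astype(np.float32))
    print(k['score'],k['at'],np.round(r[0],1),np.round(r[1],1),round(r[2],1),P[:,2].max())
for k in arm.tip_of('barrel',c)[:2]: print('tip',k,world(c,k['at'],z=.085))
go((.466,.2065,.2,77.5))
E
```

```text
0.69 [269.6, 272.5] [460.1 174.9] [176.9  49.5] 73.2 0.1050639700738491
tip {'at': [270.5, 304.7], 'score': 0.79} [0.46515839 0.2060243  0.085     ]
t 6.95 pos [0.4653 0.2073 0.0656] rot [-1.7996e+02  4.0000e-02  7.7030e+01] F [ 0.1 -0.4 -1.3] w 0.0326 q7 -1.11
[ -0.07   0.07 -13.44] [-0.   0.  -0.5]
```

View pics/w2.png

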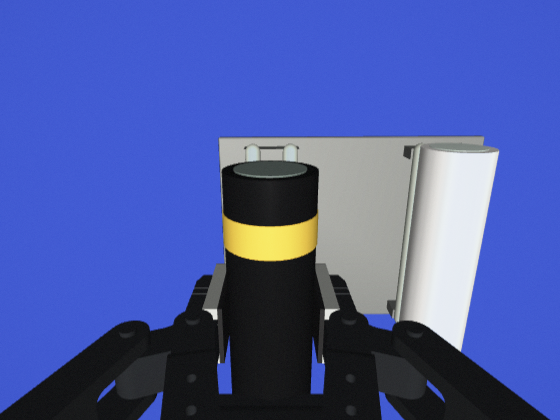

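The black barrel is gripped (band at about (270,235)) and off the rods, and the silver barrel is undisturbed. Next I carry it to above the aluminium V-block.

```bash
python3 - <<'E'
from go import *
go((.48,.15,.2,80),(.4915,-.152,.17,91))
E
```

```text
t 6.95 pos [0.4653 0.2073 0.0656] rot [-1.7996e+02  4.0000e-02  7.7030e+01] F [ 0.1 -0.4 -1.3] w 0.0326 q7 -1.11
[ -5.26   2.71 -13.43] [-0.  0. -3.]
[-34.43  10.61 -10.42] [ -0.   0. -14.]
```

Request:
step_arm(
  plan="1 -1.5 0.8 -4.5 0 0 -1; 1 -3.5 1.8 -9 0 0 -2; 1 -5.3 2.7 -13.4 0 0 -3; 1 -9 4 -13.4 0 0 -6; 1 -14 5.5 -13.4 0 0 -8",
)

```text
time_s: 7.58
tool_pos: [0.4881, 0.0587, 0.2001]
tool_rot: [3.141, -0.001, 1.488]
ft_force: [0.8, -0.5, -1.5]
grip_width: 0.0326
grasp_force: 45.6
```

```bash
python3 - <<'E'
from go import *
go((.4915,-.152,.17,91))
E
```

```text
t 7.58 pos [0.4881 0.0587 0.2001] rot [ 1.7998e+02 -5.0000e-02  8.5250e+01] F [ 0.8 -0.5 -1.5] w 0.0326 q7 -0.59
[-20.97   2.08   2.99] [ 0.  -0.  -5.7]
```

Request:
step_arm(
  plan="1 -5 0.5 0 0 0 -2; 1 -10 1 0.5 0 0 -4; 1 -15 1.6 1.5 0 0 -5.7; 1 -19 2 2.5 0 0 -5.7; 1 -21 2.1 3 0 0 -5.7",
)

```text
time_s: 8.2
tool_pos: [0.4894, -0.1546, 0.1686]
tool_rot: [-3.139, -0.0, 1.58]
ft_force: [0.5, -0.1, -1.4]
grip_width: 0.0325
grasp_force: 45.6
```

```bash
python3 - <<'E'
from go import *
c=arm.camera('wrist'); save('w3',c['frame']); t=arm.camera('top')
k=arm.trace('vblock',c)
for j in k[:3]:
    P=cloud(c,j['pixels'])
    for lo,hi in((.004,.02),(.03,.06)):
        Q=P[(P[:,2]>lo)&(P[:,2]<hi)]
        if len(Q)>20: r=cv2.minAreaRect((Q[:,:2]*1000).astype(np.float32)); print(j['score'],lo,len(Q),np.round(r[0],1),np.round(r[1],1),round(r[2],1),Q.min(0),Q.max(0))
for cc in(c,t):
  for k in arm.trace('barrel',cc)[:2]:
    P=cloud(cc,k['pixels']); r=cv2.minAreaRect((P[:,:2]*1000).astype(np.float32)); print('barrel',k['score'],np.round(r[0],1),np.round(r[1],1),round(r[2],1),P[:,2].max())
go((.4915,-.152,.06,91))
E
```

```text
0.93 0.004 3348 [ 489.1 -113.4] [80.2 45.2] 0.6 [ 0.44898588 -0.13564201  0.00486185] [ 0.52944489 -0.09040378  0.01994943]
0.93 0.03 1548 [ 489.1 -115.9] [52.  22.1] 1.1 [ 0.46289211 -0.12688143  0.03032012] [ 0.51526469 -0.10433024  0.04705127]
0.89 0.004 13194 [ 310.3 -159.8] [ 81.1 176.2] 16.1 [ 0.26204139 -0.24651358  0.00400034] [ 0.37253193 -0.06503723  0.01999658]
0.89 0.03 3719 [ 309.8 -159.3] [ 53.6 147. ] 15.9 [ 0.28175734 -0.22593878  0.03000122] [ 0.34599494 -0.0819068   0.05998312]
0.67 0.004 12493 [ 675.1 -170.4] [ 81.2 175.4] 1.1 [ 0.63318771 -0.2585431   0.00407232] [ 0.71683814 -0.08208535  0.0199814 ]
0.67 0.03 4645 [ 675.1 -170.2] [ 52.9 147. ] 1.1 [ 0.64742525 -0.24393378  0.03001437] [ 0.70166562 -0.09696449  0.05996703]
barrel 0.68 [ 488.9 -234.2] [ 88.6 268.3] 1.4 0.24529173149303868
barrel 0.78 [ 485.9 -123.2] [57.1 46.5] 54.2 0.3087105794838093
t 8.45 pos [ 0.4911 -0.1499  0.1703] rot [ 1.7997e+02 -8.0000e-02  9.0900e+01] F [ 0.1  0.3 -2.4] w 0.0327 q7 -0.13
[-0.23  0.04 11.03] [ 0.  -0.1 -0.1]
```

View pics/w3.png

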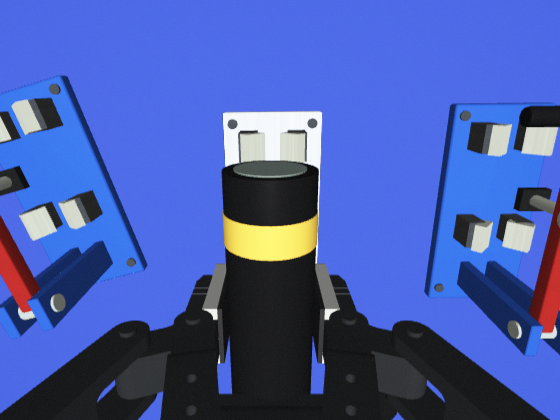

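The wrist view shows the barrel over the V-block: the block's plate spans columns 223–321 and the barrel is centred at column 270. I lower it to just above the V and check again.

Request:
step_arm(
  plan="1 -0.15 0 3 0 0 0; 1 -0.15 0 6 0 0 0; 1 -0.15 0 9 0 0 0; 1 -0.15 0 11 0 0 0; 1 -0.15 0 11.3 0 0 0",
)

```text
time_s: 9.07
tool_pos: [0.4906, -0.1514, 0.0566]
tool_rot: [-3.14, -0.001, 1.587]
ft_force: [-0.4, -0.3, -1.3]
grip_width: 0.033
grasp_force: 45.5
```

```bash
python3 - <<'E'
from go import *
S=[]
c=arm.camera('wrist'); save('w4',c['frame']);S.append(arm.read_state()['tool_pos'])
def m(n,lo,hi,dil=0):
    for k in arm.trace(n,c)[:4]:
        P=cloud(c,k['pixels']); Q=P[(P[:,2]>lo)&(P[:,2]<hi)&(abs(P[:,0]-.49)<.06)&(P[:,1]>-.16)]
        if len(Q)>30: print(n,lo,round(k['score'],2),len(Q),np.percentile(Q,1,0).round(4),np.percentile(Q,99,0).round(4),np.median(Q[:,0]).round(4))
    S.append(arm.read_state()['tool_pos'])
m('vblock',.004,.02);m('vblock',.035,.052);m('barrel',.06,.10)
P=cloud(c,np.ones((420,560),bool))
B=P[(P[:,2]>.06)&(P[:,2]<.10)&(abs(P[:,0]-.49)<.025)&(P[:,1]>-.14)&(P[:,1]<-.08)]
print('barrel pts',len(B),np.percentile(B,[1,50,99],0).round(4).tolist())
for k in arm.trace('clamp_handle',arm.camera('top')): print(k['score'],k['at'])
print(np.mean(S,0))
go((.490,-.1535,.033,91))
E
```

```text
vblock 0.004 0.97 8843 [ 0.4499 -0.1589  0.0059] [ 0.5286 -0.0908  0.0167] 0.4901
vblock 0.035 0.97 658 [ 0.4632 -0.127   0.0351] [ 0.515  -0.1048  0.0438] 0.5107
barrel pts 12664 [[0.4727, -0.1399, 0.0663], [0.4893, -0.1146, 0.0898], [0.5104, -0.097, 0.0935]]
0.71 [347.0, 144.5]
0.71 [341.4, 308.7]
[ 0.49139131 -0.15250272  0.05769785]
t 9.38 pos [ 0.4915 -0.1537  0.0581] rot [1.7989e+02 2.0000e-02 9.0750e+01] F [ 0.1  0.8 -2.2] w 0.0327 q7 -0.25
[ 0.02 -0.15  2.51] [ 0.1  0.  -0.3]
```

View pics/w4.png

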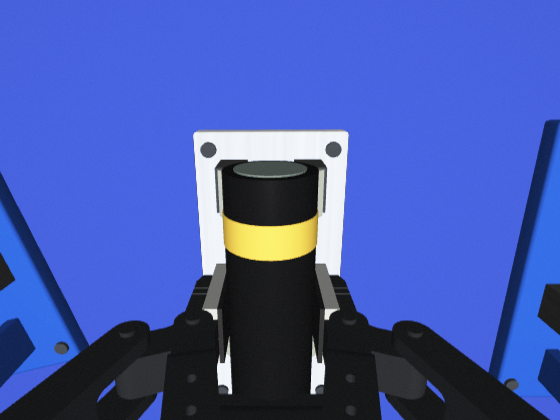

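The barrel sits at columns 222–318 over the V (plate 195–348), so it is centred sideways. Its end is about 2 mm too far along +y, so I correct that while lowering.

Request:
step_arm(
  plan="1 -0.2 0 0.4 0 0 0; 1 -0.2 0 0.9 0 0 0; 1 -0.2 0 1.4 0 0 0; 1 -0.2 0 1.8 0 0 0; 1 -0.2 0 2 0 0 0",
)

```text
time_s: 10.0
tool_pos: [0.4906, -0.1556, 0.0367]
tool_rot: [-3.141, -0.0, 1.584]
ft_force: [0.2, -0.2, -2.3]
grip_width: 0.0325
grasp_force: 45.5
```

Request:
step_arm(
  plan="1 0 0 0.1 0 0 0; 1 0 0 0.2 0 0 0; 1 0 0 0.25 0 0 0; 1 0 0 0.25 0 0 0",
)

```text
time_s: 10.5
tool_pos: [0.4908, -0.1557, 0.0347]
tool_rot: [3.141, 0.0, 1.584]
ft_force: [-0.9, 0.0, -1.1]
grip_width: 0.0329
grasp_force: 45.5
```

Request:
step_arm(
  plan="1 0 0 0.1 0 0 0; 1 0 0 0.1 0 0 0",
)

```text
time_s: 10.75
tool_pos: [0.4907, -0.1557, 0.0336]
tool_rot: [3.142, -0.0, 1.584]
ft_force: [0.1, 0.6, -2.2]
grip_width: 0.0324
grasp_force: 45.5
```

Request:
step_arm(
  plan="1 0 0 0.1 0 0 0; 1 0 0 0.1 0 0 0",
)

```text
time_s: 11.0
tool_pos: [0.4909, -0.1558, 0.0331]
tool_rot: [3.141, 0.0, 1.584]
ft_force: [-1.1, -0.3, 5.0]
grip_width: 0.0326
grasp_force: 46.2
```

Request:
step_arm(
  plan="0.2 0 0 0 0 0 0; 0 0 0 0 0 0 0; -0.2 0 0 0 0 0 0; -0.4 0 0 0 0 0 0; -0.6 0 0 0 0 0 0",
  grip_force=20,
)

```text
time_s: 11.62
tool_pos: [0.4907, -0.1557, 0.0326]
tool_rot: [3.142, -0.0, 1.584]
ft_force: [0.2, 0.5, 0.1]
grip_width: 0.0682
grasp_force: 0.0
```

```bash
python3 - <<'E'
from go import *
c=arm.camera('wrist'); save('w5',c['frame'])
P=cloud(c,np.ones((420,560),bool))
B=P[(P[:,2]>.045)&(P[:,2]<.08)&(abs(P[:,0]-.49)<.019)&(P[:,1]>-.14)&(P[:,1]<-.08)]
print('barrel pts',len(B),np.percentile(B,[1,50,99],0).round(4).tolist())
B=P[(P[:,2]>.006)&(P[:,2]<.017)&(abs(P[:,0]-.49)<.05)&(P[:,1]>-.14)&(P[:,1]<-.08)]
print('plate pts',len(B),np.percentile(B,[1,50,99],0).round(4).tolist())
go()
E
```

```text
barrel pts 11466 [[0.4729, -0.1395, 0.0457], [0.4894, -0.117, 0.0664], [0.5075, -0.1014, 0.0697]]
plate pts 9132 [[0.4498, -0.1392, 0.0086], [0.4897, -0.1018, 0.0137], [0.5284, -0.0909, 0.0164]]
t 11.68 pos [ 0.4907 -0.1557  0.0326] rot [180.    -0.    90.73] F [0.4 0.5 0. ] w 0.0681 q7 -0.27
```

View pics/w5.png

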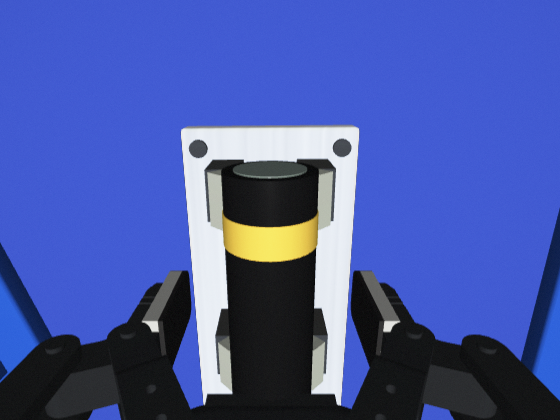

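The barrel lies in the V on both supports, end face at about (270,170), with the fingers clear. I back out upwards, away from the clamp.

Request:
step_arm(
  plan="-0.6 0 0 -2 0 0 0; -0.6 0 0 -6 0 0 0; -0.6 0 0 -12 0 0 0; -0.6 2 0 -18 0 0 0; -0.6 5 0 -24 0 0 0",
)

```text
time_s: 12.3
tool_pos: [0.4899, -0.1083, 0.2699]
tool_rot: [3.141, 0.0, 1.582]
ft_force: [0.9, -0.7, -0.1]
grip_width: 0.0684
grasp_force: 0.0
```

Request:
step_arm(
  plan="-0.6 2 0 -4 0 0 10; -0.6 2 0 -6 0 0 20; -0.6 2 0 -6 0 0 30; -0.6 2 0 -6 0 0 40; -0.6 2 0 -6 0 0 50",
)

```text
time_s: 12.92
tool_pos: [0.4895, -0.0881, 0.3279]
tool_rot: [-3.142, 0.0, 0.705]
ft_force: [-0.2, -0.6, -0.0]
grip_width: 0.0687
grasp_force: 0.0
```

```bash
python3 - <<'E'
from go import *
def rect(P):
    (c,sz,a)=cv2.minAreaRect((P[:,:2]*1000).astype(np.float32)); return np.round(c,1),np.round(sz,1),round(a,1)
for n in('top','side'):
    c=arm.camera(n); save(n+'2',c['frame'])
    P=cloud(c,np.ones((420,560),bool))
    P=P[(abs(P[:,0]-.49)<.055)]
    B=P[(P[:,2]>.055)&(P[:,2]<.075)&(abs(P[:,0]-.49)<.02)&(P[:,1]>-.222)&(P[:,1]<-.08)]
    if len(B): print(n,'barrel',len(B),rect(B))
    H=P[(P[:,2]>.222)&(P[:,2]<.26)&(P[:,1]<-.235)&(P[:,1]>-.28)]
    if len(H): print(n,'bar',len(H),rect(H),np.percentile(H,[1,50,99],0).round(4).tolist())
go()
E
```

```text
side barrel 287 (array([ 485.6, -158.2]), array([ 32.2, 119.9]), 1.4)
side bar 122 (array([ 488.9, -258.6]), array([16.2, 80.7]), 87.4) [[0.4498, -0.2659, 0.223], [0.4872, -0.2577, 0.2411], [0.5275, -0.2508, 0.2475]]
t 13.03 pos [ 0.4896 -0.088   0.3279] rot [1.7999e+02 2.0000e-02 4.0730e+01] F [ 0.3 -0.5 -0.2] w 0.0683 q7 -0.89
```

```bash
python3 - <<'E'
from go import *
go((.514,-.2565,.32,1))
E
```

```text
t 13.03 pos [ 0.4896 -0.088   0.3279] rot [1.7999e+02 2.0000e-02 4.0730e+01] F [ 0.3 -0.5 -0.2] w 0.0683 q7 -0.89
[-9.14 14.36  0.8 ] [ 0.   0.  39.7]
```

Request:
step_arm(
  plan="-0.6 -2 3 0 0 0 10; -0.6 -4 6 0 0 0 20; -0.6 -6 9.5 0 0 0 30; -0.6 -8 12.5 0.5 0 0 39.7; -0.6 -9.1 14.4 0.8 0 0 39.7",
)

```text
time_s: 13.65
tool_pos: [0.5145, -0.2584, 0.3194]
tool_rot: [3.141, 0.001, 0.021]
ft_force: [-0.2, -0.2, -0.5]
grip_width: 0.0685
grasp_force: 0.0
```

```bash
python3 - <<'E'
from go import *
c=arm.camera('wrist'); save('w6',c['frame'])
P=cloud(c,np.ones((420,560),bool))
H=P[(P[:,2]>.225)&(P[:,2]<.26)&(P[:,1]<-.23)&(P[:,1]>-.29)&(abs(P[:,0]-.49)<.08)]
if len(H): print('bar',len(H),cv2.minAreaRect((H[:,:2]*1000).astype(np.float32)),np.percentile(H,[1,50,99],0).round(4).tolist())
B=P[(P[:,2]>.055)&(P[:,2]<.075)&(abs(P[:,0]-.49)<.02)&(P[:,1]>-.222)&(P[:,1]<-.08)]
if len(B): print('barrel',cv2.minAreaRect((B[:,:2]*1000).astype(np.float32)))
go((.514,-.2565,.221,1))
E
```

```text
bar 2036 ((492.2305603027344, -257.9346008300781), (80.47157287597656, 13.13212776184082), 1.5979552268981934) [[0.4542, -0.265, 0.2337], [0.4962, -0.2587, 0.2453], [0.5322, -0.2522, 0.2474]]
barrel ((491.3986511230469, -156.74705505371094), (32.72686004638672, 111.1288070678711), 1.079677700996399)
t 13.7 pos [ 0.5145 -0.2611  0.3189] rot [1.7989e+02 5.0000e-02 1.0900e+00] F [-0.1 -2.7 -0.1] w 0.0686 q7 -1.22
[-0.04 -0.48  9.79] [0.1 0.1 0.1]
```

View pics/w6.png

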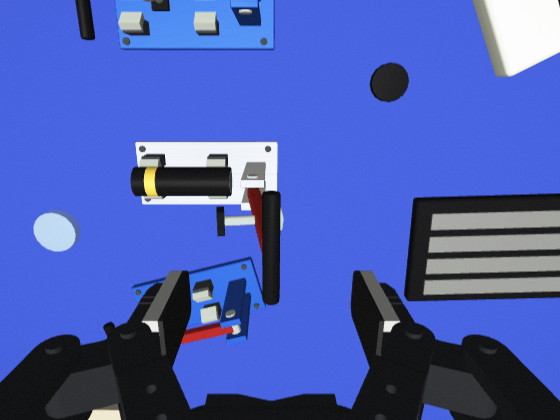

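The bar handle stands between the fingers (bar at column 271, finger midpoint at column 270), and the barrel lies in the V at (182,181). I go down on the handle and pinch it, 23 mm off the arm's centre line.

Request:
step_arm(
  plan="-0.6 0 -0.1 3 0 0 0; -0.6 0 -0.1 6 0 0 0; -0.6 0 -0.1 8.5 0 0 0; -0.6 0 -0.1 9.8 0 0 0; -0.6 0 -0.1 9.8 0 0 0",
)

```text
time_s: 14.32
tool_pos: [0.5147, -0.2548, 0.2214]
tool_rot: [-3.14, 0.001, 0.021]
ft_force: [-0.4, 0.2, 0.4]
grip_width: 0.0682
grasp_force: 0.0
```

Request:
step_arm(
  plan="0 0 0 0 0 0 0; 0.5 0 0 0 0 0 0; 1 0 0 0 0 0 0; 1 0 0 0 0 0 0; 1 0 0 0 0 0 0",
  grip_force=25,
)

```text
time_s: 14.95
tool_pos: [0.5152, -0.2559, 0.2225]
tool_rot: [3.141, -0.001, 0.018]
ft_force: [-0.3, -0.3, 4.5]
grip_width: 0.0111
grasp_force: 24.5
```

```bash
python3 - <<'E'
from go import *
S=[]
for i in range(4):
    t=arm.camera('side'); S.append(arm.read_state()['tool_pos'])
p=np.mean(S,0); print(p.round(4))
go()
# arc: V frame y = world y (yaw ~1)
hy,hz=-.1546-.085,.095
th0=np.arccos((p[1]-hy)/.145); print('theta0',th0, 'TCP offset z',p[2]-(hz+.145*np.sin(th0)))
for th in np.r_[np.arange(1.6,-.01,-.1)]:
    dy=.145*(np.cos(th)-np.cos(th0)); dz=.145*(np.sin(th)-np.sin(th0))
    print(round(th,2),'dy_tool %.2f dz_tool %.2f'%(-dy*100,-dz*100))
E
```

```text
[ 0.5152 -0.2559  0.2226]
t 15.15 pos [ 0.5152 -0.2559  0.2225] rot [ 1.7996e+02 -6.0000e-02  1.0300e+00] F [-1.1  0.3  5.9] w 0.0108 q7 -1.25
theta0 1.6835862421720675 TCP offset z -0.016524891196167818
1.6 dy_tool -1.21 dz_tool -0.09
1.5 dy_tool -2.66 dz_tool -0.06
1.4 dy_tool -4.10 dz_tool 0.12
1.3 dy_tool -5.51 dz_tool 0.44
1.2 dy_tool -6.89 dz_tool 0.89
1.1 dy_tool -8.21 dz_tool 1.49
1.0 dy_tool -9.47 dz_tool 2.21
0.9 dy_tool -10.65 dz_tool 3.05
0.8 dy_tool -11.73 dz_tool 4.01
0.7 dy_tool -12.72 dz_tool 5.07
0.6 dy_tool -13.60 dz_tool 6.22
0.5 dy_tool -14.36 dz_tool 7.46
0.4 dy_tool -14.99 dz_tool 8.76
0.3 dy_tool -15.48 dz_tool 10.12
0.2 dy_tool -15.84 dz_tool 11.53
0.1 dy_tool -16.06 dz_tool 12.96
-0.0 dy_tool -16.13 dz_tool 14.41
```

Request:
step_arm(
  plan="1 0 -1.2 -0.1 0 0 0; 1 0 -2.65 -0.05 0 0 0; 1 0 -4.1 0.1 0 0 0; 1 0 -5.5 0.45 0 0 0; 1 0 -6.9 0.9 0 0 0",
)

```text
time_s: 15.78
tool_pos: [0.5137, -0.1853, 0.2125]
tool_rot: [-3.141, -0.0, 0.019]
ft_force: [0.9, -0.1, 1.3]
grip_width: 0.0112
grasp_force: 25.0
```

Request:
step_arm(
  plan="1 0 -1.3 0.6 0 0 0; 1 0 -2.6 1.3 0 0 0; 1 0 -3.75 2.15 0 0 0; 1 0 -4.85 3.1 0 0 0; 1 0 -5.85 4.2 0 0 0",
)

```text
time_s: 16.4
tool_pos: [0.5125, -0.1275, 0.1702]
tool_rot: [-3.142, 0.0, 0.018]
ft_force: [1.2, -0.6, 1.5]
grip_width: 0.0111
grasp_force: 24.9
```

```bash
python3 - <<'E'
from go import *
go()
c=arm.camera('side')
P=cloud(c,np.ones((420,560),bool))
p=arm.read_state()['tool_pos']; hy=-.2396
print('theta',np.arctan2(p[2]+.0165-.095,p[1]-hy),'r',np.hypot(p[2]+.0165-.095,p[1]-hy))
E
```

```text
t 16.4 pos [ 0.5125 -0.1275  0.1702] rot [-180.      0.      1.03] F [ 1.2 -0.6  1.5] w 0.0111 q7 -1.5
theta 0.6725372691601534 r 0.14502382670348338
```

Request:
step_arm(
  plan="1 0 -0.85 1.1 0 0 0; 1 0 -1.6 2.35 0 0 0; 1 0 -2.25 3.65 0 0 0; 1 0 -2.75 5 0 0 0; 1 0 -3.1 6.4 0 0 0",
  grip_force=35,
)

```text
time_s: 17.08
tool_pos: [0.5118, -0.0971, 0.1059]
tool_rot: [3.141, 0.0, 0.018]
ft_force: [1.4, -3.2, 0.8]
grip_width: 0.0107
grasp_force: 34.1
```

Request:
step_arm(
  plan="1 0 -0.1 0.7 0 0 0; 1 0 -0.2 1.4 0 0 0; 1 0 -0.25 1.9 0 0 0; 1 0 -0.3 2.4 0 0 0; 1 0 -0.3 2.4 0 0 0",
)

```text
time_s: 17.7
tool_pos: [0.5118, -0.0949, 0.083]
tool_rot: [3.141, -0.0, 0.017]
ft_force: [-0.2, -2.8, 6.5]
grip_width: 0.0104
grasp_force: 34.8
```

```bash
python3 - <<'E'
from go import *
S=[];F=[]
for i in range(4):
    c=arm.camera('side'); s=arm.read_state(); S.append(s['tool_pos']);F.append(s['ft_force'])
go(); p=np.mean(S,0); hy=-.2396; print(p,np.mean(F,0))
print('theta',np.arctan2(p[2]+.0165-.095,p[1]-hy),'r',np.hypot(p[2]+.0165-.095,p[1]-hy))
E
```

```text
t 17.9 pos [ 0.5118 -0.0949  0.0832] rot [ 1.7995e+02 -1.0000e-02  9.9000e-01] F [-0.8 -3.7  5. ] w 0.0105 q7 -1.59
[ 0.51184456 -0.09489482  0.08318078] [-0.39170022 -3.11311536  5.45161427]
theta 0.03233576244303292 r 0.14478086038260574
```

Request:
step_arm(
  plan="1 0 0 0.2 0 0 0; 1 0 0 0.4 0 0 0; 1 0 0 0.4 0 0 0; 1 0 0 0.4 0 0 0",
)

```text
time_s: 18.4
tool_pos: [0.5118, -0.0948, 0.0793]
tool_rot: [3.141, -0.0, 0.017]
ft_force: [-1.5, -3.1, 6.3]
grip_width: 0.0105
grasp_force: 35.1
```

```bash
python3 - <<'E'
from go import *
S=[];F=[]
for n in('side','top','wrist','side'):
    c=arm.camera(n); s=arm.read_state(); S.append(s['tool_pos']);F.append(s['ft_force'])
    P=cloud(c,np.ones((420,560),bool))
    if n=='wrist': save('w7',c['frame'])
    if n=='top':save('top7',c['frame'])
    # red arm profile in y-z
    f=c['frame'].reshape(-1,3).astype(int); ok=(c['depth']>0).ravel()
    f=f[ok]; A=P[(f[:,0]>90)&(f[:,0]>2*f[:,1])&(f[:,0]>2*f[:,2])]
    A=A[(abs(A[:,0]-.491)<.006)&(A[:,1]>-.225)&(A[:,1]<-.1)&(A[:,2]>.085)]
    if len(A)>30: k=np.polyfit(A[:,1],A[:,2],1); print(n,len(A),'slope',k[0],'z at seat',np.polyval(k,-.1546))
go(); p=np.mean(S,0); hy=-.2396; print(p,np.mean(F,0))
print('theta',np.arctan2(p[2]+.0165-.095,p[1]-hy))
E
```

```text
side 33 slope -0.010268541178943564 z at seat 0.09894310557493459
wrist 3297 slope -0.015321523918545804 z at seat 0.10104831633432958
side 36 slope 0.0011908069879136857 z at seat 0.09834464249680866
t 18.6 pos [ 0.5119 -0.0948  0.0794] rot [ 1.7996e+02 -2.0000e-02  9.9000e-01] F [-0.9 -2.9  6.3] w 0.0105 q7 -1.59
[ 0.51186265 -0.09482823  0.07936241] [-0.3363167  -2.93152959  6.66801148]
theta 0.005956968054954186
```

View pics/w7.png

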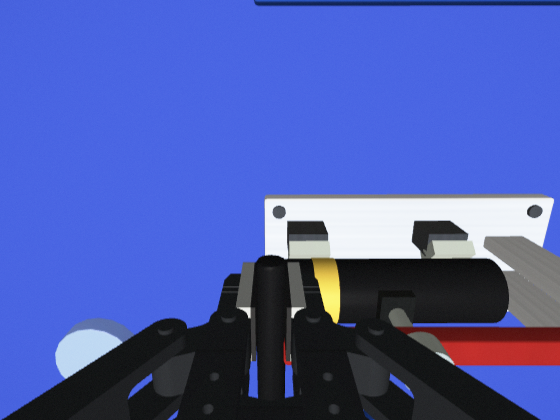

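The clamp is level (about 0.006 rad), pressing with about 6 N. The barrel lies in the V with the foot on it at about (397,305), so I hand in while still holding.

```bash
python3 -c "
from plant import arm
print(arm.hand_in())"
```

```text
the job is handed in; nothing more can be done
None
```

I laid the black barrel in the aluminium V-block (about 1.5–2 mm off centre along the groove by my measurements), let go of it, swung the red clamp down to level (about 0.006 rad, roughly 6 N at the handle), and handed the job in while still holding it there; hand-in gave no verdict.

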